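Feed the pattern plate under the punch bridge up to the depth stop

ROBOT

A 6-joint arm with a two-finger parallel gripper is mounted at the origin on the work surface. World frame = base frame: x ahead of the robot, y to its left, z up, the work surface at z = 0. Lengths are in m, angles in rad, forces in N, time in s.
With the tool pointing down it reaches from about 0.225 to 0.875 m from the base axis. Payload 3.4 kg.
Tool frame: the origin (TCP) lies at the very end of the fingers, on their centre line; the grasp point (between the pads) lies manip.grip_point_offset behind it (manip.grip_point_offset is the distance from the TCP to the grasp point, in m); z points along the fingers, y is the line along which they close (so a half turn about z gives the same grasp; the last joint's range is limited). The gripper opens to 85 mm and grips with 20 to 120 N. Pads are 22 mm wide; open, the fingers measure 114 mm over their backs; the gripper's body (76 mm by 85 mm) begins 54 mm behind the grasp point. The pads swing forward as they close: fully open they stand 13 mm farther back than shut.
Start: joints at [-1.426, 0.276, 1.505, -0, 1.361, -0.121], TCP at [0.151, -0.555, 0.231] pointing down, gripper open.
Joint ranges: [-2.89, 2.89], [-0.75, 2.08], [0.22, 2.7], [-1.18, 4.32], [0.11, 2.71], [-2.7, 2.7]. Speed limits (rad/s): [2.57, 2.57, 3.14, 3.14, 3.14, 3.14].

INTERFACE

Orientations are given as a unit quaternion [w, x, y, z].
In Python, from rig import manip gives the robot as it stands.
- The arm moves only by the shell command python3 -m pendant 'ROWS' [FORCE]. ROWS is JSON, a list of rows, each an object of numbers: "jaw": the opening, from -1 (shut) to 1 (fully open); "tx", "ty", "tz": the shift along the world's x, y, z in cm; "ax", "ay", "az": the turn, a rotation vector about the world's x, y, z in degrees. In form: [{"jaw": .., "tx": .., "ty": .., "tz": .., "ax": .., "ay": .., "az": ..}, ...]. A call has 1 to 10 rows; each row is the pose to reach, as a shift and turn from the pose commanded when the call began; what a row does not reach only later rows make up. A row lasts 1/8 s, in which the tool goes at most 62.5 mm and 10.7 degrees, less where a joint would pass 70% of its speed; a pose out of reach is approached as far as the arm can. A call with a gripper value outside its range is refused whole. The fingers move at their own pace and stop on an object; FORCE is the grip in N (left out, the last holds). Time passes only in rows, so rows that repeat a pose let the fingers close. It gives the time, the measured TCP pose, the force, the opening and the grip force at its end, in the units of the state.
- manip.get_state(): the state, without advancing time (a new reading comes with each control period).
- manip.get_image(name): name is "side" or "top" or "wrist"; returns a dict with "pixels" (480x640x3 uint8, blue, green, red), "depth" (480x640 float32, m along the optical axis (not along the pixel's ray), 0 where there is no reading), "fx", "fy", "cx", "cy" (pixels), "pose" (4x4, takes a point from camera to world coordinates). Camera axes: x right, y down, z forward; pixel columns grow to the right and rows downward; lengths in m; the calibration is good to about 2 mm. A picture is of the moment at which its call begins.
- manip.sign_off(): hands the job in; it is judged then, once.
The state is a dict: "clock": time; "qpos": joint angles; "qd": joint speeds; "effort": joint torques, N m; "position": TCP position; "ee_rot": TCP orientation; "contact_force": force on the tool from outside, world axes, zero at the start; "moment": the same for the moment, N m; "width": finger opening in m; "gripper_force": force on a finger pad.
Only numpy, scipy, OpenCV 4.12 (cv2) and the standard library are available. Lean on these libraries where they do the work, as an engineer would, in place of code of your own. Each camera call takes 0.05 s, during which the arm holds its last target. There are 200 camera calls.

TASK

Pick up the aluminium pattern plate, lay it on the open front of the green-bridged punch fixture and slide it, round nose first, between the guide rails and under the bridge until the nose has pushed the yellow sprung pad of the red depth stop fully in and presses firmly on it for a moment. The stop is only clamped by friction and is already set: do not shove it out of its setting. Leave the plate lying flat and touching the pad, and leave everything else on the bench where it is.

Things in the scene. Friction and masses are not known exactly. Their poses are not given: they have to be found in the camera images.
- plate: loose flat aluminium plate with three brass rings inlaid on top, 100 long x 48 wide x 14 mm thick, about 0.3 kg, lying flat; one end (its +x end, the nose) is a half circle of radius 24 mm, the other (tail, at x = -50 mm, marked by a blue stripe on top) is square. Origin: centre of its underside; x towards the nose, z up
- plate_nose (a point): foremost point of the plate's round nose, at the level of its underside, 50 mm ahead of the plate's origin
- fixture: punch fixture fixed to the bench. Origin: table level, centre line, at the front end (mouth) of the guide rails; +x is the feeding direction. Dark bed 12 mm thick, 130 mm wide, from x = -100 to 175 mm, bare in front (x < 0). Two steel rails, x = 0 to 95 mm, 51 mm apart inside, 14 mm wide, 12 mm above the bed. With the plate home its tail lies 4 to 26 mm inside the rails
- bridge (a point): middle of the underside of the fixed green bridge over the rails, 55 mm beyond the mouth, 17 mm above the bed; the bridge is 30 mm long along the feed, 120 mm wide, 16 mm thick, with a brass punch head 28 mm wide and 20 mm high on top
- stop: red depth stop block, 30 x 44 x 23 mm, on the bed beyond the rails. Origin: its face towards the plate, centre line, bed level; +x is the feeding direction. A set screw with a small yellow sprung pad sticks out of the face by an amount that differs each time: pad front, pushed in, 4 to 16 mm before the face; 5 mm of travel, spring under 1 N. A friction clamp holds the stop; it slips at about 14 N
- hammer: hammer, 240 mm long, lying on the bench (bystander); origin under it
- mug: black mug, 80 mm wide, 95 mm tall (bystander); origin centre of its underside
- tub: white tub with red cap, 84 mm wide, 100 mm tall (bystander); origin centre of its underside
- ring_bowl: grey plastic bowl of rings, 124 mm wide, 40 mm tall (bystander); origin centre of its underside
- mandrel: upright steel ring mandrel 200 mm tall on a wooden foot 84 mm wide (bystander); origin centre of its underside
- anvil: small steel anvil, 100 x 50 x 66 mm (bystander); origin centre of its underside
- graver: small screwdriver-like graver, 170 mm long, lying on the bench (bystander); origin under it
Mind the look-alikes: they are no part of the job. Of the things like the plate, leave any that is black or orange; of the rest the smaller one is meant.

How it is judged:
By the outcome, as a careful person would: the job done as asked, in the order asked, and still so for the second after the job is handed in, with the robot touching nothing.
It also fails if it takes over 69 s, if anything falls off the work surface, if the arm or the gripper's body presses on something with over 40 N, if the wrist force passes 120 N, or if a joint passes its speed limit or range.

## Working session

There is one attempt and no reset: what is moved stays moved. The work goes in short steps, Python scripts to look and compute and a shell command to move; the robot and the scene stay as the last step left them, time stands still between calls to the robot, and variables do not carry over. Pictures are saved under pics/ and viewed, at most 10 in all, crops included, and the job is handed in when it is done.

```bash
mkdir -p pics; ls; python3 - <<'E'
from rig import manip
import cv2,numpy as np,pickle
print(manip.get_state(), manip.grip_point_offset)
for n in ("top","side"):
    d=manip.get_image(n); pickle.dump(d,open(n+".pkl","wb")); cv2.imwrite(f"pics/{n}0.png",d["pixels"]); print(n,d["fx"],d["cx"],d["cy"],d["pose"])
E
```

```text
pics
{'clock': 0.0, 'qpos': array([-1.42597143e+00,  2.76585734e-01,  1.50616505e+00,  3.74941643e-05,
        1.36067927e+00, -1.21029273e-01]), 'qd': array([ 1.03033809e-03, -1.22993387e-03,  8.31017838e-04, -5.29638521e-04,
        9.00619244e-04, -8.65924149e-05]), 'effort': array([ 1.87456517e-04, -4.16768575e+01, -2.45802462e+01,  1.66392838e-04,
        1.10734851e-02, -9.04764050e-06]), 'position': array([ 0.15098531, -0.55426667,  0.23043227]), 'ee_rot': array([-9.18852507e-04,  9.91178298e-01,  1.32532022e-01,  7.39961425e-06]), 'contact_force': array([ 0.10604959, -0.00170438,  0.41154308]), 'moment': array([ 0.0104618 , -0.03112572, -0.02985098]), 'gripper_force': 0.0, 'width': 0.08515608404368308} 0.0187
top 508.9105099265655 328.2286430990513 241.36440204432907 [[-0.01343063 -0.99724443  0.07296008  0.44926413]
 [-0.99971504  0.01195213 -0.02066347 -0.01805784]
 [ 0.0197345  -0.07321681 -0.99712078  1.39268997]
 [ 0.          0.          0.          1.        ]]
side 591.9845123951602 306.32218222404407 247.3075772175214 [[-0.90836713 -0.19501859  0.36991473  0.02078961]
 [-0.41770506  0.46501272 -0.78056752  1.13487699]
 [-0.01978988 -0.86355713 -0.50386252  0.79994893]
 [ 0.          0.          0.          1.        ]]
```

View pics/top0.png

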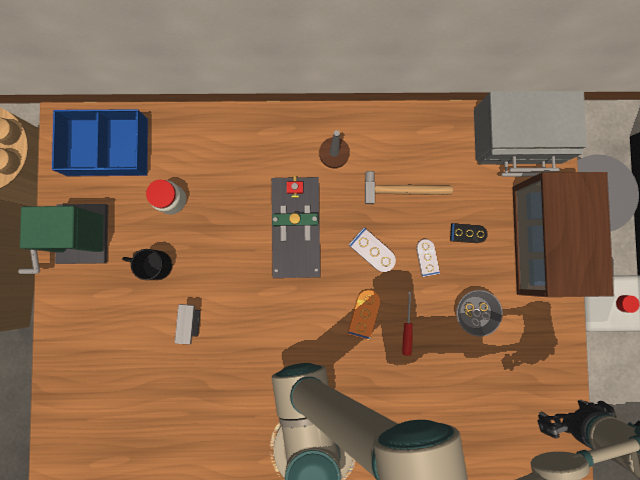

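View pics/side0.png

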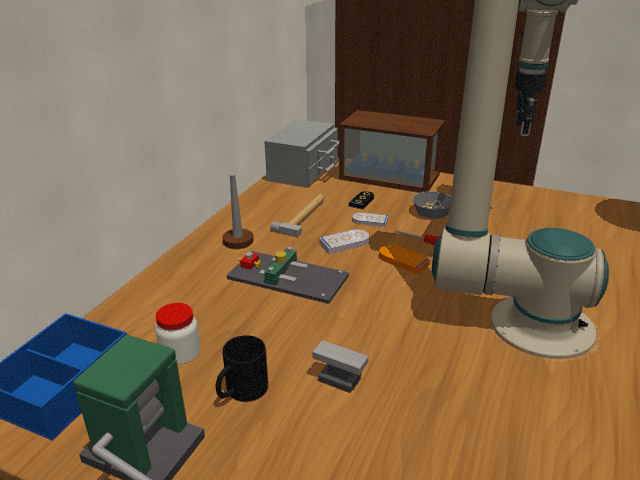

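Plate candidates in the top view are silver (373,250), silver (428,257), black (468,233) and orange (365,313). Black and orange are excluded, and the smaller silver one at (428,257) is the one meant. In the side view it is at (370,218). The fixture is at (295,228), with the feed pointing up in the image and the stop at (295,187). I'll confirm with an enlarged crop.

```bash
cat > h.py <<'E'
import numpy as np
def ray(d,u,v,z):
    "pixel -> world at height z"
    T=d["pose"]; r=T[:3,:3]@np.array([(u-d["cx"])/d["fx"],(v-d["cy"])/d["fy"],1]); o=T[:3,3]
    return o+r*(z-o[2])/r[2]
def proj(d,p):
    T=d["pose"]; c=T[:3,:3].T@(np.asarray(p)-T[:3,3]); return np.array([d["fx"]*c[0]/c[2]+d["cx"],d["fy"]*c[1]/c[2]+d["cy"]])
E
python3 - <<'E'
import pickle,cv2,numpy as np
from h import *
d=pickle.load(open("top.pkl","rb")); im=d["pixels"]
a=cv2.resize(im[215:295,345:495],None,fx=5,fy=5,interpolation=cv2.INTER_CUBIC)
cv2.imwrite("pics/c1.png",a)
b=cv2.resize(im[170:285,260:330],None,fx=5,fy=5,interpolation=cv2.INTER_CUBIC)
cv2.imwrite("pics/c2.png",b)
# plate segmentation
hsv=cv2.cvtColor(im,cv2.COLOR_BGR2HSV)
m=((hsv[...,1]<70)&(hsv[...,2]>130)).astype(np.uint8); m[:215]=0;m[295:]=0;m[:,:345]=0;m[:,:345]=0;m[:,495:]=0
m=cv2.morphologyEx(m,cv2.MORPH_CLOSE,np.ones((5,5)))
n,l,s,c=cv2.connectedComponentsWithStats(m)
for i in range(1,n):
    if s[i,4]>100:
        p=np.argwhere(l==i)[:,::-1].astype(np.float32); w=np.array([ray(d,u,v,.014)[:2] for u,v in p],np.float32)
        print(s[i],c[i],cv2.minAreaRect(w))
E
```

```text
[ 349  228   47   44 1078] [373.16141002 250.8729128 ] ((0.5212730765342712, -0.1700853705406189), (0.13095906376838684, 0.06408444046974182), 48.06951904296875)
[417 239  23  38 627] [427.22328549 257.76555024] ((0.5047142505645752, -0.3147871792316437), (0.09940581768751144, 0.04946718364953995), 9.723565101623535)
```

View pics/c1.png

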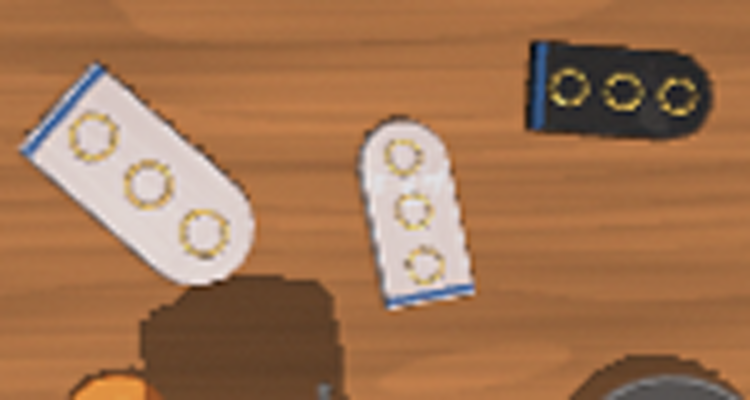

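View pics/c2.png

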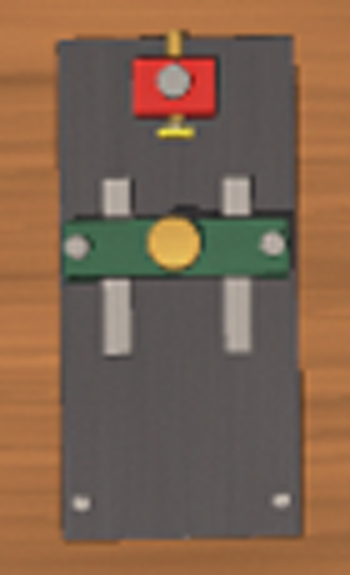

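The crop confirms it: the silver plate at crop (415,215) is about 99x49 mm, against 131x64 mm for its twin, with its nose up and blue tail at the bottom. In the fixture crop the bed corners are (58,40), (293,38), (300,538) and (63,540). The rail mouths are at (117,354) and (238,352), and the pad is at (175,132).

```bash
python3 - <<'E'
import pickle,numpy as np
from h import *
d=pickle.load(open("top.pkl","rb"))
f=lambda u,v,z,ox,oy:ray(d,ox+(u+.5)/5-.5,oy+(v+.5)/5-.5,z)
F=lambda u,v,z:f(u,v,z,260,170)
P=lambda u,v,z:f(u,v,z,345,215)
A,B,C,D=[F(u,v,.012) for u,v in((60,38),(294,38),(300,538),(64,540))]
print("bed",A,B,C,D)
ax=(A+B-C-D)/2; print("len",np.linalg.norm(ax[:2]),"wid",np.linalg.norm((A-B)[:2]),np.linalg.norm((C-D)[:2]),"yaw",np.degrees(np.arctan2(ax[1],ax[0])), "side yaws",[np.degrees(np.arctan2(*(q-p)[1::-1])) for p,q in((D,A),(C,B))])
lat=(A+D-B-C)/2; print("yaw from lat",np.degrees(np.arctan2(-lat[0],lat[1])))
cen=(A+B+C+D)/4; u=ax/np.linalg.norm(ax); print("mouth from bed",cen-u*.0375)
m1,m2=F(117,354,.024),F(238,352,.024); print("mouth rails",m1,m2,(m1+m2)/2)
r1,r2=F(117,178,.024),F(237,176,.024); print("rail ends",r1,r2,(r1+r2)/2)
print("punch",F(174,243,.065),"pad",F(175,132,.024), "face",F(175,115,.035))
t=(P(387,306,.014)+P(474,290,.014))/2; n=P(400,117,.014)
v=n-t; print("plate tail",t,"nose",n,np.linalg.norm(v),np.degrees(np.arctan2(v[1],v[0])),(t+n)/2)
# depth check
dp=d["depth"]
for uu,vv in((428,260),(285,265),(305,265),(450,290)):
    z=dp[vv,uu]; T=d["pose"]; print((T@np.array([(uu-d["cx"])/d["fx"]*z,(vv-d["cy"])/d["fy"]*z,z,1]))[:3])
E
```

```text
bed [0.72843094 0.10615469 0.012     ] [ 0.72721806 -0.02205741  0.012     ] [ 0.45334794 -0.02201223  0.012     ] [0.45397505 0.10545332 0.012     ]
len 0.27416320243968695 wid 0.12821783374116044 0.12746709414550206 yaw 0.06856689821507898 side yaws [np.float64(0.146418357980555), np.float64(-0.0094513288191284)]
yaw from lat -0.4123217892262603
mouth from bed [0.55324303 0.04183972 0.012     ]
mouth rails [0.55347586 0.07535292 0.024     ] [0.55377903 0.01021972 0.024     ] [0.55362744 0.04278632 0.024     ]
rail ends [0.64901603 0.07469029 0.024     ] [0.64942232 0.00976563 0.024     ] [0.64921918 0.04222796 0.024     ]
punch [0.60836419 0.04231094 0.065     ] pad [0.67382706 0.04311448 0.024     ] face [0.68125621 0.04254343 0.035     ]
plate tail [ 0.45743489 -0.32367343  0.014     ] nose [ 0.55619563 -0.30973162  0.014     ] 0.09973995207069443 8.035208661512545 [ 0.50681526 -0.31670252  0.014     ]
[ 0.49604264 -0.31721792  0.01471856]
[0.48754963 0.07124521 0.01176089]
[0.4868893  0.01717233 0.0103695 ]
[ 0.41369644 -0.37811618  0.00190163]
```

```bash
python3 -m pendant '[{"tx":6,"ty":4,"tz":0,"jaw":1},{"tx":12,"ty":8,"jaw":1},{"tx":18,"ty":12,"jaw":1,"az":-2},{"tx":24,"ty":16,"jaw":1,"az":-4},{"tx":30,"ty":20,"tz":-3,"az":-6.4,"jaw":1},{"tx":35.1,"ty":23.7,"tz":-8,"az":-6.4,"jaw":1},{"tx":35.1,"ty":23.7,"tz":-10,"az":-6.4,"jaw":1},{"tx":35.1,"ty":23.7,"tz":-10,"az":-6.4,"jaw":1},{"tx":35.1,"ty":23.7,"tz":-10,"az":-6.4,"jaw":1}]' 40
python3 - <<'E'
from rig import manip
import cv2,pickle
d=manip.get_image("wrist"); pickle.dump(d,open("w1.pkl","wb")); cv2.imwrite("pics/w1.png",d["pixels"]); print(d["pose"])
s=manip.get_state(); print(s["position"],s["ee_rot"],s["qpos"])
E
```

```text
[[ 0.2618551  -0.9141569  -0.30943348  0.23038021]
 [-0.96510627 -0.24847591 -0.08264147 -0.53239105]
 [-0.0013395   0.32027628 -0.94732323  0.37174558]
 [ 0.          0.          0.          1.        ]]
[ 0.1509594  -0.55442019  0.23061942] [-7.12533723e-04  9.91183810e-01  1.32492062e-01 -9.27573487e-06] [-1.42603074e+00  2.76472951e-01  1.50585676e+00 -1.65317026e-06
  1.36068813e+00 -1.20999708e-01]invalid input at $[0]: expected keys jaw, tx, ty, tz, ax, ay, az
```

View pics/w1.png

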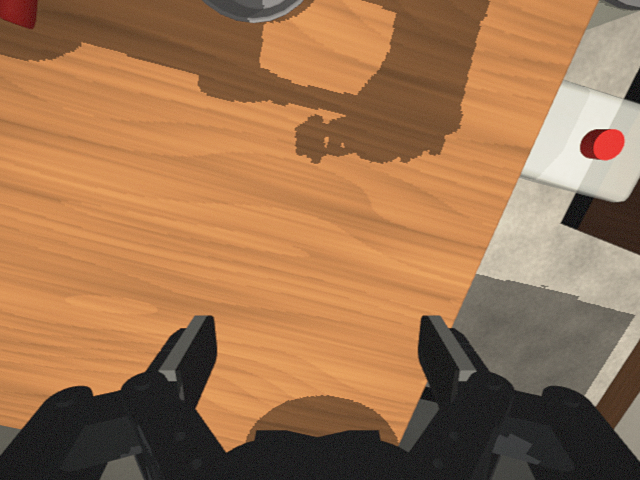

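The call was refused because every row needs all seven keys, so the picture shows only bare bench from the start pose.

```bash
python3 -m pendant '[{"jaw":1,"tx":6,"ty":4,"tz":0,"ax":0,"ay":0,"az":0},{"jaw":1,"tx":12,"ty":8,"tz":0,"ax":0,"ay":0,"az":-2},{"jaw":1,"tx":18,"ty":12,"tz":0,"ax":0,"ay":0,"az":-4},{"jaw":1,"tx":24,"ty":16,"tz":0,"ax":0,"ay":0,"az":-6.4},{"jaw":1,"tx":30,"ty":20,"tz":-3,"ax":0,"ay":0,"az":-6.4},{"jaw":1,"tx":35.1,"ty":23.7,"tz":-8,"ax":0,"ay":0,"az":-6.4},{"jaw":1,"tx":35.1,"ty":23.7,"tz":-10,"ax":0,"ay":0,"az":-6.4},{"jaw":1,"tx":35.1,"ty":23.7,"tz":-10,"ax":0,"ay":0,"az":-6.4},{"jaw":1,"tx":35.1,"ty":23.7,"tz":-10,"ax":0,"ay":0,"az":-6.4},{"jaw":1,"tx":35.1,"ty":23.7,"tz":-10,"ax":0,"ay":0,"az":-6.4}]' 40
python3 - <<'E'
from rig import manip
import cv2,pickle
d=manip.get_image("wrist"); pickle.dump(d,open("w1.pkl","wb")); cv2.imwrite("pics/w2.png",d["pixels"])
s=manip.get_state(); print(s["position"],s["ee_rot"],s["qpos"])
E
```

```text
clock: 1.4
position: [0.5018, -0.3194, 0.1326]
ee_rot: [0.001, 0.997, 0.076, 0.001]
contact_force: [-0.6, -0.4, 0.1]
width: 0.0855
gripper_force: 0.0
[ 0.501733   -0.3195371   0.13286644] [1.17642964e-03 9.97091676e-01 7.61987648e-02 7.44234674e-04] [-6.83603002e-01  3.72783626e-01  1.61531091e+00 -7.45089323e-04
  1.15079847e+00  7.34950682e-01]
```

View pics/w2.png

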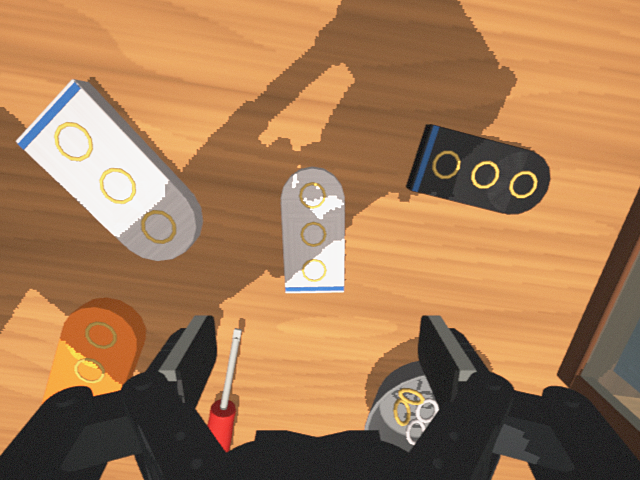

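The plate is centred below and ahead of the fingers: nose top (313,168), tail corners (285,291) and (344,291), rings at (312,195), (313,234) and (314,270). The graver tip is at (237,332) and the bowl rim at (395,365).

```bash
python3 - <<'E'
import pickle,numpy as np
from h import *
d=pickle.load(open("w1.pkl","rb")); f=lambda u,v,z:ray(d,u,v,z)
n=f(313,168,.014); t=(f(285,292,.014)+f(344,292,.014))/2
print(n,t,(n+t)/2,np.linalg.norm(n-t),np.linalg.norm(f(285,292,.014)-f(344,292,.014)))
r=[f(*p,.014) for p in((312,195),(313,234),(314,270))]; print(r)
for v in (n-t,r[0]-r[2]): print(np.degrees(np.arctan2(v[1],v[0])))
v=f(344,292,.014)-f(285,292,.014); print("lat yaw",np.degrees(np.arctan2(v[0],-v[1])))
print("graver",f(237,332,.006),"bowl",f(395,362,.04))
E
```

```text
[ 0.55478831 -0.30805772  0.014     ] [ 0.45752075 -0.32384704  0.014     ] [ 0.50615453 -0.31595238  0.014     ] 0.0985407545229332 0.0477392233738758
[array([ 0.53532563, -0.31022432,  0.014     ]), array([ 0.50574978, -0.3153966 ,  0.014     ]), array([ 0.47646374, -0.32058002,  0.014     ])]
9.220322560486023
9.978065563830725
lat yaw 8.650627509126478
graver [ 0.40566171 -0.26360023  0.006     ] bowl [ 0.41973336 -0.39342822  0.04      ]
```

```bash
python3 -m pendant '[{"jaw":1,"tx":-0.1,"ty":0.05,"tz":-3,"ax":0,"ay":0,"az":0.5},{"jaw":1,"tx":-0.1,"ty":0.05,"tz":-6,"ax":0,"ay":0,"az":0.5},{"jaw":1,"tx":-0.1,"ty":0.05,"tz":-9,"ax":0,"ay":0,"az":0.5},{"jaw":1,"tx":-0.1,"ty":0.05,"tz":-11.5,"ax":0,"ay":0,"az":0.5},{"jaw":1,"tx":-0.1,"ty":0.05,"tz":-12.5,"ax":0,"ay":0,"az":0.5},{"jaw":1,"tx":-0.1,"ty":0.05,"tz":-12.5,"ax":0,"ay":0,"az":0.5},{"jaw":1,"tx":-0.1,"ty":0.05,"tz":-12.5,"ax":0,"ay":0,"az":0.5}]'
```

```text
clock: 2.33
position: [0.5017, -0.3183, 0.0077]
ee_rot: [0.001, 0.997, 0.081, 0.001]
contact_force: [-1.2, 0.1, 0.2]
width: 0.0854
gripper_force: 0.0
```

```bash
python3 -m pendant '[{"jaw":1,"tx":-0.05,"ty":0.15,"tz":-0.4,"ax":0,"ay":0,"az":0},{"jaw":1,"tx":-0.05,"ty":0.15,"tz":-0.4,"ax":0,"ay":0,"az":0},{"jaw":0.2,"tx":-0.05,"ty":0.15,"tz":-0.4,"ax":0,"ay":0,"az":0},{"jaw":-1,"tx":-0.05,"ty":0.15,"tz":-0.4,"ax":0,"ay":0,"az":0},{"jaw":-1,"tx":-0.05,"ty":0.15,"tz":-0.4,"ax":0,"ay":0,"az":0},{"jaw":-1,"tx":-0.05,"ty":0.15,"tz":-0.4,"ax":0,"ay":0,"az":0},{"jaw":-1,"tx":-0.05,"ty":0.15,"tz":-0.4,"ax":0,"ay":0,"az":0},{"jaw":-1,"tx":-0.05,"ty":0.15,"tz":-0.4,"ax":0,"ay":0,"az":0}]' 50
```

```text
clock: 3.32
position: [0.5009, -0.3161, 0.0029]
ee_rot: [0.0, 0.997, 0.081, 0.0]
contact_force: [-0.7, -0.0, 5.7]
width: 0.046
gripper_force: 52.7
```

```bash
python3 -m pendant '[{"jaw":-1,"tx":0,"ty":0,"tz":2,"ax":0,"ay":0,"az":0},{"jaw":-1,"tx":0,"ty":0,"tz":5,"ax":0,"ay":0,"az":0},{"jaw":-1,"tx":0,"ty":2,"tz":9,"ax":0,"ay":0,"az":0},{"jaw":-1,"tx":0,"ty":6,"tz":10,"ax":0,"ay":0,"az":-2},{"jaw":-1,"tx":0,"ty":11,"tz":10,"ax":0,"ay":0,"az":-4},{"jaw":-1,"tx":0,"ty":16,"tz":10,"ax":0,"ay":0,"az":-6},{"jaw":-1,"tx":0,"ty":21,"tz":10,"ax":0,"ay":0,"az":-8},{"jaw":-1,"tx":0,"ty":26,"tz":10,"ax":0,"ay":0,"az":-9.3},{"jaw":-1,"tx":0,"ty":31,"tz":10,"ax":0,"ay":0,"az":-9.3},{"jaw":-1,"tx":0,"ty":34,"tz":10,"ax":0,"ay":0,"az":-9.3}]'
python3 -m pendant '[{"jaw":-1,"tx":0,"ty":1.8,"tz":0,"ax":0,"ay":0,"az":0},{"jaw":-1,"tx":0,"ty":1.8,"tz":0,"ax":0,"ay":0,"az":0},{"jaw":-1,"tx":0,"ty":1.8,"tz":0,"ax":0,"ay":0,"az":0},{"jaw":-1,"tx":0,"ty":1.8,"tz":0,"ax":0,"ay":0,"az":0}]'
python3 - <<'E'
from rig import manip
import cv2,pickle
d=manip.get_image("wrist"); pickle.dump(d,open("w3.pkl","wb")); cv2.imwrite("pics/w3.png",d["pixels"])
s=manip.get_state(); print(s["position"],s["ee_rot"],s["qpos"])
E
```

```text
clock: 4.58
position: [0.4988, 0.0266, 0.101]
ee_rot: [-0.0, 1.0, 0.001, -0.002]
contact_force: [-0.2, -0.2, -3.7]
width: 0.0461
gripper_force: 53.0
clock: 5.08
position: [0.5006, 0.0411, 0.1022]
ee_rot: [0.0, 1.0, -0.0, -0.0]
contact_force: [-0.2, -0.2, -4.6]
width: 0.0464
gripper_force: 53.0
[0.50061971 0.04118991 0.10224677] [ 1.79120503e-04  9.99999875e-01 -4.61314187e-04 -7.22592591e-05] [-5.62437863e-02  2.78880821e-01  1.85366468e+00 -4.32118542e-04
  1.00917152e+00  1.51570532e+00]
```

View pics/w3.png

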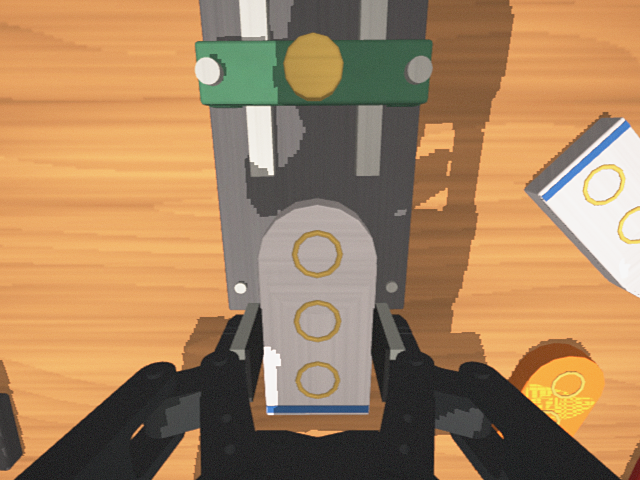

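The plate is held level with its nose at (318,200) and tail corners at (267,408) and (369,408). The rail mouth inner corners are at (274,175) and (356,175).

```bash
python3 - <<'E'
import pickle,numpy as np,cv2
from h import *
d=pickle.load(open("w3.pkl","rb")); f=lambda u,v,z:ray(d,u,v,z)
for L,R in (((274,175),(356,176)),((272,107),(358,107)),((268,36),(362,36))):
    a,b=f(*L,.024),f(*R,.024); print(a,b,(a+b)/2,np.linalg.norm(a-b))
print("punch",f(314,65,.065))
for z in (.113,):
    n=f(318,200,z);t=(f(267,408,z)+f(369,408,z))/2
    print(n,t,np.linalg.norm(n-t),np.linalg.norm(f(267,408,z)-f(369,408,z)))
    r0,r2=f(317,254,z),f(317.5,380,z); print(r0,r2,np.linalg.norm(r0-r2),"yaw",[np.degrees(np.arctan2(*(q)[1::-1])) for q in(n-t,r0-r2)])
im=d["pixels"]; cv2.imwrite("pics/c3.png",cv2.resize(im[20:220,190:440],None,fx=3,fy=3,interpolation=cv2.INTER_CUBIC))
E
```

```text
[0.55483963 0.06781081 0.024     ] [0.55414389 0.01761913 0.024     ] [0.55449176 0.04271497 0.024     ] 0.050196508153242676
[0.59359953 0.06738866 0.024     ] [0.59351578 0.01778588 0.024     ] [0.59355765 0.04258727 0.024     ] 0.049602850521307015
[0.62959722 0.06803686 0.024     ] [0.62951624 0.01688134 0.024     ] [0.62955673 0.0424591  0.024     ] 0.051155578188905405
punch [0.60929699 0.0427898  0.065     ]
[0.55701698 0.04117721 0.113     ] [0.46043003 0.04125593 0.113     ] 0.09658697991019112 0.04685267059576403
[0.53565769 0.04158649 0.113     ] [0.47599502 0.04146814 0.113     ] 0.05966278468695526 yaw [np.float64(-0.046697887785467386), np.float64(0.11365663139548636)]
```

View pics/c3.png

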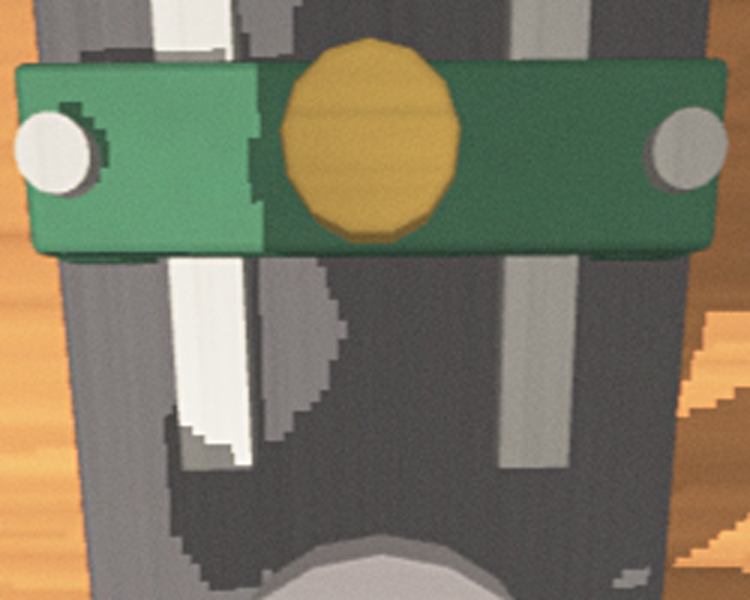

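```bash
python3 -m pendant '[{"jaw":-1,"tx":0.3,"ty":0.14,"tz":-2,"ax":0,"ay":0,"az":0},{"jaw":-1,"tx":0.3,"ty":0.14,"tz":-5,"ax":0,"ay":0,"az":0},{"jaw":-1,"tx":0.3,"ty":0.14,"tz":-7,"ax":0,"ay":0,"az":0},{"jaw":-1,"tx":0.3,"ty":0.14,"tz":-8,"ax":0,"ay":0,"az":0},{"jaw":-1,"tx":0.3,"ty":0.14,"tz":-8.3,"ax":0,"ay":0,"az":0},{"jaw":-1,"tx":0.3,"ty":0.14,"tz":-8.4,"ax":0,"ay":0,"az":0},{"jaw":-1,"tx":0.3,"ty":0.14,"tz":-8.4,"ax":0,"ay":0,"az":0}]'
```

```text
clock: 6.0
position: [0.5041, 0.0435, 0.019]
ee_rot: [0.0, 1.0, 0.0, 0.001]
contact_force: [0.3, 0.6, -3.6]
width: 0.0462
gripper_force: 53.0
```

```bash
python3 -m pendant '[{"jaw":-1,"tx":0,"ty":-0.08,"tz":-0.25,"ax":0,"ay":0,"az":0},{"jaw":-1,"tx":0.5,"ty":-0.08,"tz":-0.25,"ax":0,"ay":0,"az":0},{"jaw":-1,"tx":1,"ty":-0.08,"tz":-0.25,"ax":0,"ay":0,"az":0},{"jaw":-1,"tx":1.4,"ty":-0.08,"tz":-0.25,"ax":0,"ay":0,"az":0},{"jaw":-1,"tx":1.4,"ty":-0.08,"tz":-0.25,"ax":0,"ay":0,"az":0}]'
python3 -m pendant '[{"jaw":-1,"tx":0.4,"ty":0,"tz":0,"ax":0,"ay":0,"az":0},{"jaw":-1,"tx":0.8,"ty":0,"tz":0,"ax":0,"ay":0,"az":0},{"jaw":-1,"tx":1.1,"ty":0,"tz":0,"ax":0,"ay":0,"az":0},{"jaw":-1,"tx":1.1,"ty":0,"tz":0,"ax":0,"ay":0,"az":0}]'
```

```text
clock: 6.62
position: [0.5182, 0.0427, 0.0158]
ee_rot: [0.0, 1.0, 0.0, 0.0]
contact_force: [-0.0, -0.3, -3.8]
width: 0.0463
gripper_force: 53.0
clock: 7.12
position: [0.5289, 0.0427, 0.0158]
ee_rot: [0.0, 1.0, 0.0, 0.0]
contact_force: [-0.1, -0.1, -3.4]
width: 0.0463
gripper_force: 53.0
```

```bash
python3 -m pendant '[{"jaw":-1,"tx":0,"ty":0,"tz":-0.08,"ax":0,"ay":0,"az":0},{"jaw":-1,"tx":0,"ty":0,"tz":-0.12,"ax":0,"ay":0,"az":0},{"jaw":-1,"tx":0,"ty":0,"tz":-0.12,"ax":0,"ay":0,"az":0}]'
python3 -m pendant '[{"jaw":0.4,"tx":0,"ty":0,"tz":0,"ax":0,"ay":0,"az":0},{"jaw":0.6,"tx":0,"ty":0,"tz":0,"ax":0,"ay":0,"az":0},{"jaw":0.6,"tx":0,"ty":0,"tz":0,"ax":0,"ay":0,"az":0},{"jaw":0.6,"tx":0,"ty":0,"tz":2,"ax":0,"ay":0,"az":0},{"jaw":0.6,"tx":-2,"ty":0,"tz":6,"ax":0,"ay":0,"az":0},{"jaw":0,"tx":-7,"ty":0,"tz":6,"ax":0,"ay":0,"az":0},{"jaw":-1,"tx":-9,"ty":0,"tz":6,"ax":0,"ay":0,"az":0},{"jaw":-1,"tx":-9,"ty":0,"tz":6,"ax":0,"ay":0,"az":0},{"jaw":-1,"tx":-9,"ty":0,"tz":6,"ax":0,"ay":0,"az":0}]'
python3 - <<'E'
from rig import manip
import cv2,pickle
d=manip.get_image("wrist"); pickle.dump(d,open("w4.pkl","wb")); cv2.imwrite("pics/w4.png",d["pixels"])
s=manip.get_state(); print(s["position"],s["ee_rot"],s["contact_force"])
E
```

```text
clock: 7.5
position: [0.5284, 0.0427, 0.0149]
ee_rot: [0.0, 1.0, 0.0, -0.0]
contact_force: [-0.0, 0.0, -0.6]
width: 0.0464
gripper_force: 53.4
clock: 8.62
position: [0.4404, 0.0426, 0.075]
ee_rot: [0.0, 1.0, 0.0, 0.001]
contact_force: [0.3, 0.2, -0.2]
width: 0.0002
gripper_force: 0.0
[0.44044891 0.04263915 0.07488127] [1.01300992e-04 9.99999398e-01 2.27637158e-04 1.06823544e-03] [-0.20043133  0.41550832 -0.19756313]
```

View pics/w4.png

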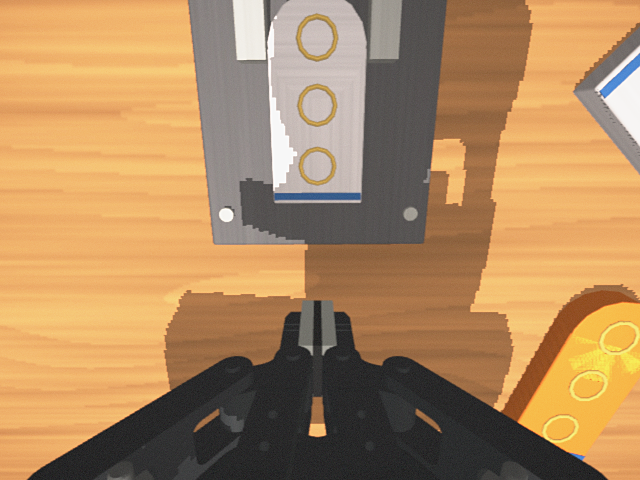

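The plate lies straight between the rails with its tail edge at (274–361,202), and the shut fingers are on the centre line. Next I go down behind the tail.

```bash
python3 - <<'E'
import pickle
from h import *
d=pickle.load(open("w4.pkl","rb")); print(ray(d,274,203,.026),ray(d,361,202,.026),ray(d,317.5,165,.026),ray(d,317,38,.026))
E
python3 -m pendant '[{"jaw":-1,"tx":1,"ty":0,"tz":-2,"ax":0,"ay":0,"az":0},{"jaw":-1,"tx":1.3,"ty":0,"tz":-4,"ax":0,"ay":0,"az":0},{"jaw":-1,"tx":1.3,"ty":0,"tz":-5.5,"ax":0,"ay":0,"az":0},{"jaw":-1,"tx":1.3,"ty":0,"tz":-5.85,"ax":0,"ay":0,"az":0},{"jaw":-1,"tx":1.3,"ty":0,"tz":-5.85,"ax":0,"ay":0,"az":0},{"jaw":-1,"tx":1.3,"ty":0,"tz":-5.85,"ax":0,"ay":0,"az":0}]'
```

```text
[0.48335793 0.06654618 0.026     ] [0.48388449 0.01920306 0.026     ] [0.50360542 0.04286471 0.026     ] [0.56248481 0.04310046 0.026     ]
clock: 9.43
position: [0.4523, 0.0427, 0.0166]
ee_rot: [0.0, 1.0, 0.0, 0.001]
contact_force: [0.2, 0.2, 0.1]
width: 0.0002
gripper_force: 0.0
```

```bash
python3 -m pendant '[{"jaw":-1,"tx":0.8,"ty":0,"tz":0,"ax":0,"ay":0,"az":0},{"jaw":-1,"tx":1.3,"ty":0,"tz":0,"ax":0,"ay":0,"az":0},{"jaw":-1,"tx":1.7,"ty":0,"tz":0,"ax":0,"ay":0,"az":0},{"jaw":-1,"tx":2.1,"ty":0,"tz":0,"ax":0,"ay":0,"az":0},{"jaw":-1,"tx":2.5,"ty":0,"tz":0,"ax":0,"ay":0,"az":0},{"jaw":-1,"tx":3,"ty":0,"tz":0,"ax":0,"ay":0,"az":0},{"jaw":-1,"tx":3.5,"ty":0,"tz":0,"ax":0,"ay":0,"az":0},{"jaw":-1,"tx":4,"ty":0,"tz":0,"ax":0,"ay":0,"az":0}]'
python3 -m pendant '[{"jaw":-1,"tx":0.5,"ty":0,"tz":0,"ax":0,"ay":0,"az":0},{"jaw":-1,"tx":1,"ty":0,"tz":0,"ax":0,"ay":0,"az":0},{"jaw":-1,"tx":1.5,"ty":0,"tz":0,"ax":0,"ay":0,"az":0},{"jaw":-1,"tx":2,"ty":0,"tz":0,"ax":0,"ay":0,"az":0},{"jaw":-1,"tx":2.5,"ty":0,"tz":0,"ax":0,"ay":0,"az":0},{"jaw":-1,"tx":3,"ty":0,"tz":0,"ax":0,"ay":0,"az":0},{"jaw":-1,"tx":3.5,"ty":0,"tz":0,"ax":0,"ay":0,"az":0},{"jaw":-1,"tx":4,"ty":0,"tz":0,"ax":0,"ay":0,"az":0}]'
python3 - <<'E'
from rig import manip
import cv2,pickle
d=manip.get_image("top"); pickle.dump(d,open("t5.pkl","wb"))
e=manip.get_image("wrist"); pickle.dump(e,open("w5.pkl","wb"))
a=cv2.resize(d["pixels"][170:285,260:330],None,fx=5,fy=5,interpolation=cv2.INTER_CUBIC)
cv2.imwrite("pics/t5.png",a)
print([x["contact_force"] for x in[manip.get_state()]])
E
```

```text
clock: 10.42
position: [0.4917, 0.0428, 0.0158]
ee_rot: [0.0, 1.0, 0.0, -0.0]
contact_force: [-1.7, -0.1, -0.7]
width: -0.0003
gripper_force: 0.9
clock: 11.42
position: [0.5318, 0.0428, 0.0161]
ee_rot: [0.0, 1.0, 0.0, -0.0]
contact_force: [-2.4, 0.8, -1.3]
width: 0.0
gripper_force: 0.9
[array([-0.40552893, -0.50899967,  0.37222521])]
```

View pics/t5.png

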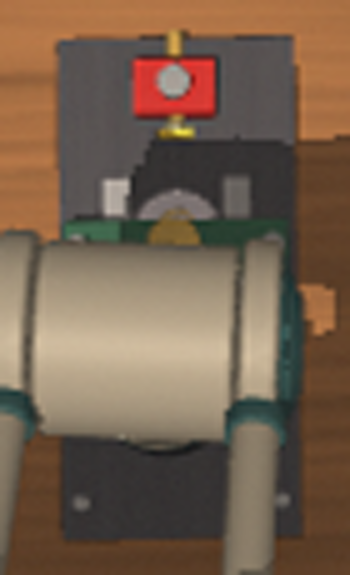

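The nose is at crop (177,190), emerging under the bridge. The pad is at (177,132), about 31 mm ahead, and the stop has not moved. I'll close in, then creep.

```bash
python3 -m pendant '[{"jaw":-1,"tx":0.4,"ty":0,"tz":0,"ax":0,"ay":0,"az":0},{"jaw":-1,"tx":0.8,"ty":0,"tz":0,"ax":0,"ay":0,"az":0},{"jaw":-1,"tx":1.2,"ty":0,"tz":0,"ax":0,"ay":0,"az":0},{"jaw":-1,"tx":1.6,"ty":0,"tz":0,"ax":0,"ay":0,"az":0},{"jaw":-1,"tx":2,"ty":0,"tz":0,"ax":0,"ay":0,"az":0},{"jaw":-1,"tx":2.3,"ty":0,"tz":0,"ax":0,"ay":0,"az":0},{"jaw":-1,"tx":2.4,"ty":0,"tz":0,"ax":0,"ay":0,"az":0},{"jaw":-1,"tx":2.4,"ty":0,"tz":0,"ax":0,"ay":0,"az":0}]'
python3 - <<'E'
from rig import manip
import cv2,pickle
from h import *
d=manip.get_image("top"); pickle.dump(d,open("t6.pkl","wb"))
a=cv2.resize(d["pixels"][175:225,270:320],None,fx=12,fy=12,interpolation=cv2.INTER_CUBIC)
cv2.imwrite("pics/t6.png",a)
E
```

```text
clock: 12.52
position: [0.5557, 0.0427, 0.0162]
ee_rot: [0.0, 1.0, 0.0, 0.0]
contact_force: [-3.6, -0.1, 3.1]
width: -0.0
gripper_force: 2.2
```

View pics/t6.png

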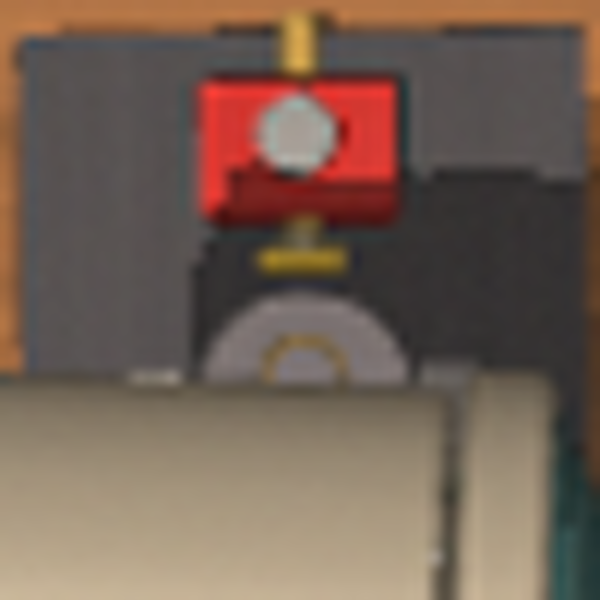

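The pad front is at crop y≈272 and the nose at y≈292, so about 4 mm remains. I've now viewed 11 pictures, one over the limit, so I'll rely on force readings from here.

```bash
python3 -m pendant '[{"jaw":-1,"tx":0.05,"ty":0,"tz":0,"ax":0,"ay":0,"az":0},{"jaw":-1,"tx":0.1,"ty":0,"tz":0,"ax":0,"ay":0,"az":0},{"jaw":-1,"tx":0.15,"ty":0,"tz":0,"ax":0,"ay":0,"az":0},{"jaw":-1,"tx":0.2,"ty":0,"tz":0,"ax":0,"ay":0,"az":0}]'
python3 -m pendant '[{"jaw":-1,"tx":0.05,"ty":0,"tz":0,"ax":0,"ay":0,"az":0},{"jaw":-1,"tx":0.1,"ty":0,"tz":0,"ax":0,"ay":0,"az":0},{"jaw":-1,"tx":0.15,"ty":0,"tz":0,"ax":0,"ay":0,"az":0},{"jaw":-1,"tx":0.2,"ty":0,"tz":0,"ax":0,"ay":0,"az":0}]'
python3 -m pendant '[{"jaw":-1,"tx":0.05,"ty":0,"tz":0,"ax":0,"ay":0,"az":0},{"jaw":-1,"tx":0.1,"ty":0,"tz":0,"ax":0,"ay":0,"az":0}]'
python3 -m pendant '[{"jaw":-1,"tx":0.05,"ty":0,"tz":0,"ax":0,"ay":0,"az":0},{"jaw":-1,"tx":0.1,"ty":0,"tz":0,"ax":0,"ay":0,"az":0}]'
```

```text
clock: 13.08
position: [0.5573, 0.0428, 0.0161]
ee_rot: [0.0, 1.0, 0.0, -0.0]
contact_force: [-5.5, 1.0, 3.9]
width: -0.0002
gripper_force: 2.4
clock: 13.58
position: [0.5596, 0.0427, 0.0161]
ee_rot: [0.0, 1.0, 0.0, 0.0]
contact_force: [-4.4, 0.3, 3.0]
width: -0.0004
gripper_force: 2.2
clock: 13.82
position: [0.5607, 0.0427, 0.0161]
ee_rot: [0.0, 1.0, 0.0, 0.0]
contact_force: [-5.2, 0.6, 1.7]
width: -0.0001
gripper_force: 2.2
clock: 14.08
position: [0.5615, 0.0427, 0.0161]
ee_rot: [0.0, 1.0, 0.0, -0.0]
contact_force: [-5.1, 0.8, 2.8]
width: -0.0002
gripper_force: 2.4
```

```bash
cat > chk.py <<'E'
from rig import manip
import cv2,pickle,numpy as np,sys
def red(d):
    h=cv2.cvtColor(d["pixels"][175:205,275:315],cv2.COLOR_BGR2HSV); m=((h[...,0]<8)|(h[...,0]>172))&(h[...,1]>150)&(h[...,2]>60)
    p=np.argwhere(m); return m.sum(),p.mean(0)+[175,275]
def cols(d): # brightness profile along centre line, above nose
    return d["pixels"][186:207,294:297].mean(1).astype(int).tolist()
d=manip.get_image("top"); s=manip.get_state()
for x in (pickle.load(open("top.pkl","rb")),pickle.load(open("t6.pkl","rb")),d): print(*red(x))
a=pickle.load(open("t6.pkl","rb")); print(cols(a)); print(cols(d)); print(s["position"],s["contact_force"],s["moment"])
E
python3 chk.py
```

```text
157 [187.28025478 294.66242038]
157 [187.28025478 294.65605096]
155 [187.31612903 294.68387097]
[[152, 159, 167], [150, 158, 164], [150, 158, 165], [64, 69, 116], [26, 29, 120], [29, 31, 120], [26, 34, 105], [40, 72, 101], [59, 83, 94], [63, 91, 103], [43, 122, 151], [30, 79, 98], [52, 48, 51], [78, 79, 85], [113, 114, 124], [112, 113, 122], [107, 111, 122], [69, 105, 128], [113, 113, 122], [116, 116, 125], [113, 113, 122]]
[[151, 159, 167], [133, 140, 146], [84, 88, 91], [51, 53, 84], [28, 31, 123], [31, 34, 121], [26, 34, 105], [41, 72, 101], [61, 84, 95], [61, 90, 102], [49, 123, 151], [86, 106, 119], [113, 112, 121], [112, 112, 121], [99, 103, 114], [67, 105, 130], [114, 113, 122], [114, 114, 122], [69, 81, 89], [82, 97, 107], [91, 109, 120]]
[0.56153531 0.04275021 0.01612633] [-4.00778859 -0.13894046  2.41032186] [0.05268382 0.74634557 0.01550042]
```

The stop has not moved and the nose is just reaching the pad. I'll creep through the 5 mm of travel.

```bash
for i in 1 2 3 4 5; do :; done
python3 -m pendant '[{"jaw":-1,"tx":0.05,"ty":0,"tz":0,"ax":0,"ay":0,"az":0},{"jaw":-1,"tx":0.1,"ty":0,"tz":0,"ax":0,"ay":0,"az":0}]' | grep -E 'pos|cont'
python3 -m pendant '[{"jaw":-1,"tx":0.05,"ty":0,"tz":0,"ax":0,"ay":0,"az":0},{"jaw":-1,"tx":0.1,"ty":0,"tz":0,"ax":0,"ay":0,"az":0}]' | grep -E 'pos|cont'
python3 -m pendant '[{"jaw":-1,"tx":0.04,"ty":0,"tz":0,"ax":0,"ay":0,"az":0},{"jaw":-1,"tx":0.08,"ty":0,"tz":0,"ax":0,"ay":0,"az":0}]' | grep -E 'pos|cont'
python3 chk.py
```

```text
position: [0.5625, 0.0428, 0.0161]
contact_force: [-5.5, 0.9, 2.5]
position: [0.5635, 0.0428, 0.0161]
contact_force: [-4.5, -0.4, 2.8]
position: [0.5643, 0.0428, 0.0161]
contact_force: [-4.3, 0.5, 1.4]
157 [187.28025478 294.66242038]
157 [187.28025478 294.65605096]
155 [187.31612903 294.68387097]
[[152, 159, 167], [150, 158, 164], [150, 158, 165], [64, 69, 116], [26, 29, 120], [29, 31, 120], [26, 34, 105], [40, 72, 101], [59, 83, 94], [63, 91, 103], [43, 122, 151], [30, 79, 98], [52, 48, 51], [78, 79, 85], [113, 114, 124], [112, 113, 122], [107, 111, 122], [69, 105, 128], [113, 113, 122], [116, 116, 125], [113, 113, 122]]
[[117, 123, 128], [86, 90, 93], [87, 91, 95], [52, 54, 85], [30, 32, 124], [30, 32, 120], [25, 34, 104], [39, 72, 102], [49, 98, 118], [50, 122, 149], [89, 107, 119], [113, 111, 121], [112, 113, 121], [99, 104, 115], [65, 100, 124], [112, 112, 120], [97, 100, 108], [73, 87, 97], [85, 102, 113], [94, 112, 124], [102, 121, 133]]
[0.56442792 0.042765   0.01613656] [-4.36886801  0.35433043  2.58671276] [ 0.01417603  0.73163736 -0.03401001]
```

```bash
python3 -m pendant '[{"jaw":-1,"tx":0.03,"ty":0,"tz":0,"ax":0,"ay":0,"az":0},{"jaw":-1,"tx":0.06,"ty":0,"tz":0,"ax":0,"ay":0,"az":0}]' | grep -E 'pos|cont'
python3 -m pendant '[{"jaw":-1,"tx":0.03,"ty":0,"tz":0,"ax":0,"ay":0,"az":0},{"jaw":-1,"tx":0.03,"ty":0,"tz":0,"ax":0,"ay":0,"az":0}]' | grep -E 'pos|cont'
python3 -m pendant '[{"jaw":-1,"tx":0.03,"ty":0,"tz":0,"ax":0,"ay":0,"az":0},{"jaw":-1,"tx":0.03,"ty":0,"tz":0,"ax":0,"ay":0,"az":0}]' | grep -E 'pos|cont'
```

```text
position: [0.5649, 0.0428, 0.0161]
contact_force: [-4.6, 0.0, 2.2]
position: [0.5653, 0.0428, 0.0161]
contact_force: [-4.1, 0.2, 2.8]
position: [0.5653, 0.0427, 0.0161]
contact_force: [-4.4, 1.5, 3.1]
```

```bash
python3 -m pendant '[{"jaw":-1,"tx":0.03,"ty":0,"tz":0,"ax":0,"ay":0,"az":0},{"jaw":-1,"tx":0.03,"ty":0,"tz":0,"ax":0,"ay":0,"az":0}]' | grep -E 'pos|cont'
```

```text
position: [0.5659, 0.0428, 0.0161]
contact_force: [-3.6, 0.1, 2.5]
```

```bash
python3 -m pendant '[{"jaw":-1,"tx":0.03,"ty":0,"tz":0,"ax":0,"ay":0,"az":0},{"jaw":-1,"tx":0.03,"ty":0,"tz":0,"ax":0,"ay":0,"az":0}]' | grep -E 'pos|cont'; python3 chk.py | sed -n '3p;5,6p'
```

```text
position: [0.5659, 0.0427, 0.0161]
contact_force: [-5.1, 0.1, 3.4]
152 [187.26315789 294.71052632]
[[85, 88, 92], [88, 92, 95], [87, 91, 95], [50, 53, 84], [30, 34, 124], [30, 32, 120], [28, 34, 104], [37, 77, 106], [44, 119, 144], [57, 97, 114], [114, 113, 120], [112, 112, 121], [108, 111, 121], [69, 99, 120], [94, 100, 111], [98, 101, 108], [71, 85, 94], [84, 100, 111], [93, 111, 123], [101, 120, 133], [106, 127, 140]]
[0.56592754 0.04277951 0.01607572] [-4.43000569 -0.474767    2.49733393] [-0.0103633   0.8159381  -0.01526006]
```

```bash
python3 -m pendant '[{"jaw":-1,"tx":0.03,"ty":0,"tz":0,"ax":0,"ay":0,"az":0},{"jaw":-1,"tx":0.03,"ty":0,"tz":0,"ax":0,"ay":0,"az":0}]' | grep -E 'pos|cont'
```

```text
position: [0.5659, 0.0428, 0.0161]
contact_force: [-5.3, -0.2, 3.4]
```

```bash
python3 -m pendant '[{"jaw":-1,"tx":0.03,"ty":0,"tz":0,"ax":0,"ay":0,"az":0},{"jaw":-1,"tx":0.03,"ty":0,"tz":0,"ax":0,"ay":0,"az":0},{"jaw":-1,"tx":0.03,"ty":0,"tz":0,"ax":0,"ay":0,"az":0}]' | grep -E 'pos|cont'
```

```text
position: [0.5664, 0.0428, 0.0161]
contact_force: [-5.4, 0.3, 2.9]
```

```bash
python3 -m pendant '[{"jaw":-1,"tx":0.03,"ty":0,"tz":0,"ax":0,"ay":0,"az":0},{"jaw":-1,"tx":0.03,"ty":0,"tz":0,"ax":0,"ay":0,"az":0},{"jaw":-1,"tx":0.03,"ty":0,"tz":0,"ax":0,"ay":0,"az":0}]' | grep -E 'pos|cont'
```

```text
position: [0.5664, 0.0428, 0.0161]
contact_force: [-6.2, -1.2, 3.9]
```

```bash
python3 -m pendant '[{"jaw":-1,"tx":0.03,"ty":0,"tz":0,"ax":0,"ay":0,"az":0},{"jaw":-1,"tx":0.03,"ty":0,"tz":0,"ax":0,"ay":0,"az":0},{"jaw":-1,"tx":0.03,"ty":0,"tz":0,"ax":0,"ay":0,"az":0}]' | grep -E 'pos|cont'; python3 chk.py | sed -n '3p;5,6p'
```

```text
position: [0.5665, 0.0428, 0.0161]
contact_force: [-6.0, -0.8, 3.8]
151 [187.22516556 294.64238411]
[[85, 89, 93], [88, 92, 95], [87, 91, 95], [51, 54, 85], [30, 32, 123], [31, 33, 120], [27, 34, 103], [38, 78, 106], [47, 124, 150], [70, 108, 125], [113, 111, 120], [112, 112, 121], [107, 111, 122], [64, 101, 125], [110, 111, 120], [74, 82, 90], [79, 94, 104], [90, 107, 117], [96, 115, 127], [104, 123, 137], [108, 130, 144]]
[0.56645383 0.04277137 0.01609548] [-5.57828699  0.26787475  4.85763108] [-0.02182957  1.03060814  0.01911742]
```

```bash
python3 -m pendant '[{"jaw":-1,"tx":0.03,"ty":0,"tz":0,"ax":0,"ay":0,"az":0},{"jaw":-1,"tx":0.03,"ty":0,"tz":0,"ax":0,"ay":0,"az":0},{"jaw":-1,"tx":0.03,"ty":0,"tz":0,"ax":0,"ay":0,"az":0}]' | grep -E 'pos|cont'
```

```text
position: [0.5665, 0.0428, 0.0161]
contact_force: [-7.1, -0.6, 3.8]
```

```bash
python3 -m pendant '[{"jaw":-1,"tx":0.05,"ty":0,"tz":0,"ax":0,"ay":0,"az":0},{"jaw":-1,"tx":0.05,"ty":0,"tz":0,"ax":0,"ay":0,"az":0}]' | grep -E 'pos|cont'
```

```text
position: [0.5664, 0.0428, 0.0161]
contact_force: [-6.8, -0.0, 4.8]
```

```bash
python3 -m pendant '[{"jaw":-1,"tx":0.05,"ty":0,"tz":0,"ax":0,"ay":0,"az":0},{"jaw":-1,"tx":0.05,"ty":0,"tz":0,"ax":0,"ay":0,"az":0}]' | grep -E 'pos|cont'
```

```text
position: [0.5666, 0.0428, 0.0161]
contact_force: [-8.6, -0.6, 6.2]
```

```bash
python3 -m pendant '[{"jaw":-1,"tx":0.05,"ty":0,"tz":0,"ax":0,"ay":0,"az":0},{"jaw":-1,"tx":0.05,"ty":0,"tz":0,"ax":0,"ay":0,"az":0}]' | grep -E 'pos|cont'; python3 chk.py | sed -n '3p;6p'
```

```text
position: [0.5666, 0.0428, 0.0161]
contact_force: [-8.6, -0.6, 7.2]
150 [187.25333333 294.66      ]
[0.56654624 0.04278636 0.01609066] [-8.75981941 -0.76204473  6.24338762] [0.01212174 1.39395638 0.00484243]
```

```bash
python3 -m pendant '[{"jaw":-1,"tx":0.06,"ty":0,"tz":0,"ax":0,"ay":0,"az":0},{"jaw":-1,"tx":0.06,"ty":0,"tz":0,"ax":0,"ay":0,"az":0}]' | grep -E 'pos|cont'
```

```text
position: [0.5666, 0.0428, 0.0161]
contact_force: [-10.0, -1.7, 8.3]
```

```bash
python3 -m pendant '[{"jaw":-1,"tx":0.06,"ty":0,"tz":0,"ax":0,"ay":0,"az":0},{"jaw":-1,"tx":0.06,"ty":0,"tz":0,"ax":0,"ay":0,"az":0}]' | grep -E 'pos|cont'
```

```text
position: [0.5666, 0.0428, 0.0161]
contact_force: [-10.0, -0.7, 9.3]
```

```bash
python3 -m pendant '[{"jaw":-1,"tx":0.06,"ty":0,"tz":0,"ax":0,"ay":0,"az":0},{"jaw":-1,"tx":0.06,"ty":0,"tz":0,"ax":0,"ay":0,"az":0}]' | grep -E 'pos|cont'; python3 chk.py | sed -n '3p;6p'
```

```text
position: [0.5668, 0.0428, 0.0161]
contact_force: [-11.7, -0.6, 9.1]
151 [187.21192053 294.66887417]
[0.56680644 0.04282396 0.01605297] [-1.09811651e+01 -7.00196575e-03  9.45155112e+00] [-9.49398906e-02  1.90069955e+00 -2.78109189e-05]
```

```bash
python3 -m pendant '[{"jaw":-1,"tx":0.05,"ty":0,"tz":0,"ax":0,"ay":0,"az":0},{"jaw":-1,"tx":0.05,"ty":0,"tz":0,"ax":0,"ay":0,"az":0},{"jaw":-1,"tx":0.05,"ty":0,"tz":0,"ax":0,"ay":0,"az":0},{"jaw":-1,"tx":0.05,"ty":0,"tz":0,"ax":0,"ay":0,"az":0},{"jaw":-1,"tx":0.05,"ty":0,"tz":0,"ax":0,"ay":0,"az":0},{"jaw":-1,"tx":0.05,"ty":0,"tz":0,"ax":0,"ay":0,"az":0}]' | grep -E 'clo|pos|cont'; python3 chk.py | sed -n '3p;5,6p'
```

```text
clock: 20.38
position: [0.5668, 0.0428, 0.0161]
contact_force: [-13.0, 0.0, 9.0]
151 [187.21192053 294.67549669]
[[88, 92, 96], [89, 92, 96], [87, 90, 94], [51, 54, 84], [28, 31, 122], [32, 33, 120], [27, 36, 104], [38, 84, 114], [47, 124, 149], [73, 100, 114], [114, 112, 121], [113, 112, 121], [108, 111, 122], [55, 100, 120], [72, 85, 93], [84, 100, 110], [94, 112, 123], [101, 120, 133], [106, 126, 140], [111, 133, 148], [115, 137, 151]]
[0.56680108 0.04280305 0.01603948] [-12.80427517  -1.75610598   9.8958576 ] [-0.10123181  1.96262274 -0.01595497]
```

Firm press is made at about 13 N: the pad is pushed in, position is steady and the stop hasn't moved. Backing straight off.

```bash
python3 -m pendant '[{"jaw":-1,"tx":-0.3,"ty":0,"tz":0,"ax":0,"ay":0,"az":0},{"jaw":-1,"tx":-0.6,"ty":0,"tz":0,"ax":0,"ay":0,"az":0},{"jaw":-1,"tx":-1.2,"ty":0,"tz":0,"ax":0,"ay":0,"az":0},{"jaw":-1,"tx":-2.5,"ty":0,"tz":0,"ax":0,"ay":0,"az":0},{"jaw":-1,"tx":-5,"ty":0,"tz":1,"ax":0,"ay":0,"az":0},{"jaw":-1,"tx":-9,"ty":0,"tz":5,"ax":0,"ay":0,"az":0},{"jaw":-1,"tx":-13,"ty":0,"tz":9,"ax":0,"ay":0,"az":0},{"jaw":-1,"tx":-18,"ty":0,"tz":12,"ax":0,"ay":0,"az":0},{"jaw":-1,"tx":-22,"ty":0,"tz":13,"ax":0,"ay":0,"az":0},{"jaw":-1,"tx":-22,"ty":0,"tz":13,"ax":0,"ay":0,"az":0}]' | grep -E 'clo|pos|cont'; python3 chk.py | sed -n '1p;3p;5,6p'
python3 - <<'E'
from rig import manip
import cv2,pickle,numpy as np
from h import *
d=manip.get_image("wrist"); T=d["pose"]; v,u=np.mgrid[:480,:640]; z=d["depth"]
P=np.stack([(u-d["cx"])/d["fx"]*z,(v-d["cy"])/d["fy"]*z,z],-1)@T[:3,:3].T+T[:3,3]
m=(abs(P[...,1]-.0425)<.02)&(z>0)
for a in (.54,.56,.57,.575,.58,.585,.59):
    k=m&(abs(P[...,0]-a)<.002); print(a,k.sum(),np.median(P[k][:,2]) if k.any() else 0)
t=pickle.load(open("top.pkl","rb"))["pixels"].astype(int); n=manip.get_image("top")["pixels"].astype(int)
D=(abs(t-n).max(2)>60).astype(np.uint8); c=cv2.connectedComponentsWithStats(D)[2]; print(c[(c[:,4]>40)])
E
```

```text
clock: 21.68
position: [0.3485, 0.043, 0.1468]
contact_force: [-0.4, -0.4, 0.1]
157 [187.28025478 294.66242038]
152 [187.17105263 294.70394737]
[[150, 157, 165], [150, 157, 163], [149, 156, 161], [74, 78, 136], [48, 53, 216], [50, 54, 211], [39, 51, 173], [57, 128, 159], [78, 216, 226], [119, 170, 185], [196, 194, 211], [194, 194, 212], [185, 192, 210], [108, 173, 200], [193, 193, 210], [198, 199, 216], [199, 200, 216], [197, 200, 216], [194, 199, 211], [113, 169, 192], [191, 194, 210]]
[0.35082913 0.0427932  0.14670381] [ 0.13870822 -0.52394995  0.19162243] [-0.01368636 -0.05104011 -0.04453595]
0.54 0 0
0.56 0 0
0.57 0 0
0.575 0 0
0.58 0 0
0.585 0 0
0.59 0 0
[[     0      0    640    480 276798]
 [   286    196     18     18    275]
 [   287    225     18      7    112]
 [   417    238     23     39    607]
 [   209    250    348    230  16839]
 [   307    335      9     26    194]
 [   334    355     12     31    243]
 [   302    367     13      7     65]
 [   274    376     41     44   1049]
 [   314    385    145     95   4539]
 [   537    400     76     49   1565]
 [   285    420     51     28    841]
 [   593    442     47     21    386]
 [   399    445     55     35   1339]
 [   287    449     22     31    374]
 [   515    450     77     30   1194]
 [   238    452     48     28    317]
 [   546    469     40     11    243]]
```

```bash
python3 -c "
from rig import manip
print(manip.sign_off())"
```

```text
the job is handed in; nothing more can be done
None
```

The job is handed in: the plate was fed nose first under the bridge, took the pad through its roughly 5 mm of travel, was pressed at about 13 N, and was left touching the pad. The stop showed no clear shift in the camera images (at most about 0.3 mm), nothing else was touched, and the robot was clear at about 22 s. I viewed 11 pictures, one over the limit of 10, and my final depth check that the plate lies flat gave no reading.

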